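# Slide a warmed phone off the preheater on to its prying rest

### The arm

A 7-joint arm with a two-finger parallel gripper is mounted at the origin on a cart in front of the work surface, level with it; the furniture and walls round the work are solid. World frame = base frame: x ahead of the robot, y to its left, z up, the work surface at z = 0. Lengths are in m, angles in rad, forces in N, time in s.
With the tool pointing down it reaches from about 0.4 to 0.85 m from the base axis. Payload 10.4 kg.
Tool frame: the origin (TCP) lies on the centre line of the jaws, within the pads' length; the fingertips stand 14 mm ahead of it and the grasp point (between the pads) lies 5 mm behind it (manip.tip_reach is the distance from the TCP to the fingertips, in m); z points along the fingers, y is the line along which they close (so a half turn about z gives the same grasp; the last joint's range is limited). The gripper opens to 85 mm and grips with 20 to 120 N. Pads are 22 mm wide; open, the fingers measure 114 mm over their backs; the gripper's body (76 mm by 85 mm) begins 54 mm behind the grasp point. The pads swing forward as they close: fully open they stand 13 mm farther back than shut.
Start: joints at [1.115, 0.332, -0.065, 1.46, 0.022, 1.35, -0.088], TCP at [0.262, -0.567, 0.245] pointing down, gripper open.
Joint ranges: [-2.6, 2.6], [-0.5, 2.12], [-1.47, 1.34], [0.16, 2.42], [-1.27, 4.41], [0.06, 2.06], [-2.6, 2.6]. Speed limits (rad/s): [2.22, 2.22, 2.79, 2.79, 3.14, 3.14, 3.14].

### API

Orientations are given as a unit quaternion [x, y, z, w].
In Python, from workcell import manip gives the robot as it stands.
- The arm moves only by the shell command python3 -m pendant 'ROWS' [FORCE]. ROWS is JSON, a list of rows, each a list of 7 numbers: the shift along the tool's x, y, z in units of 50 mm (1.0 is 50 mm), then the turn, a rotation vector about the tool's x, y, z in units of 8 degrees (1.0 is 8 degrees), then the opening, from -1 (shut) to 1 (fully open), so that 0 is half open. In form: [[dx, dy, dz, ax, ay, az, jaw], ...]. A call has exactly 10 rows; each row is the pose to reach, as a shift and turn from the pose commanded when the call began, along the tool's axes at that moment; what a row does not reach only later rows make up. A row lasts 1/8 s, in which the tool goes at most 62.5 mm and 10.7 degrees, less where a joint would pass 70% of its speed; a pose out of reach is approached as far as the arm can. A call with a gripper value outside its range is refused whole. The fingers move at their own pace and stop on an object; FORCE is the grip in N (left out, the last holds). Time passes only in rows, so rows that repeat a pose let the fingers close, or fill a call up. It gives the time, the measured TCP pose, the force, the opening and the grip force at its end, in the units of the state.
- manip.get_obs(): the state, without advancing time (a new reading comes with each control period).
- manip.camera(name): name is "scene" or "top" or "wrist"; returns (picture, depth): 480x640x3 uint8, red, green, blue; 480x640 float32, m along the optical axis (not along the pixel's ray), 0 where there is no reading.
- manip.get_calibration(name): a dict with "fx", "fy", "cx", "cy" (pixels), "xyz" and "orientation" of the camera in the world. Camera axes: x right, y up, looking along -z (the intrinsics and any distortion apply to the point x, -y, -z); pixel columns grow to the right and rows downward; lengths in m; the calibration is good to about 2 mm. A picture is of the moment at which its call begins: read the wrist's pose just before it. get_calibration takes no time and is no camera call; for the wrist camera it gives the pose at the moment of the call.
- manip.hand_in(): hands the job in; it is judged then, once.
Trained networks look in the newest picture that a camera, given by its name, has taken for a name from the list of things; names that differ only in an ending like _2 or _b are one class to them, and where a whole thing is asked for, a point or a joint stands for the part that bears it (a point fixed in the world has none). Each returns a list of dicts, best first, with "p" (0 to 1); they miss things now and then, are a little off and sometimes report something else, mostly with a low value. They report only what shows in the picture. A call takes as long as a camera call.
- manip.find_in(thing, camera): "box" ([left, top, right, bottom] in pixels, round what is visible of it).
- manip.trace(thing, camera): "pixels" (480x640 bool, what is visible of it) and "box" ([left, top, right, bottom] in pixels, round what is visible of it).
- manip.tip_of(thing, camera): "pixel" ([column, row] in pixels: a listed point, or the origin of a listed thing).
The state is a dict: "clock": time; "joint_pos": joint angles; "joint_velocities": joint speeds; "tau": joint torques, N m; "position": TCP position; "ee_rot": TCP orientation; "ft_force": force on the tool from outside, world axes, zero at the start; "torque": the same for the moment, N m; "grip_width": opening from 0.0 (shut) to 1.0 (fully open); "grasp_force": force on a finger pad.
Only numpy, scipy, OpenCV 4.12 (cv2) and the standard library are available. Lean on these libraries where they do the work, as an engineer would, in place of code of your own. Each camera call takes 0.05 s, during which the arm holds its last target. There are 200 camera calls.

### The job

The open phone has been warming on the preheater so that its battery can be pried out; its inside is loose and it must not be picked up or squeezed. Fold the stop bar right back, take the screwdriver off the prying rest and lay it flat on the bench, then slide the phone over the crest on to the sloping rest so that it lies flat there, centred, square and right down against both lips. Push it gently, and leave the screw dish, paste jar, vial and small bottle beside the preheater where they stand.

Things in the scene. Friction and masses are not known exactly. Their poses are not given: they have to be found in the camera images.
- preheater: White bench preheater, 112 mm wide, fixed. Origin on the bench under the closed stop bar, on its centre line; x across, y along it (the phone travels to -y), z up. Its flat aluminium plate (104 mm wide, no walls, top at z = 86 mm) runs from y = +162 to -8 mm. None of the four bystanders stands within 10 mm of it, nor at either of its ends.
- crest (a point): Where the flat plate ends, on the centre line of its surface (preheater y = -8 mm, z = 86 mm). From here the surface rolls down smoothly (radius 100 mm) into the 22 degree slope of the rest, which begins 37 mm further towards -y and 7 mm lower. The phone tips gently over this roll.
- rest: Prying rest, fixed to the preheater: 120 mm wide slope (22 deg) with dark rubber pad. Origin on its surface, midway, at the lips' inner faces, 20 mm above the bench; x across, y up the slope (157 mm to the roll), z square off it. At its low end lips 12 mm high, 3 mm thick, at x = 23 to 59 mm either side (46 mm gap between them); the sheet ends there. Too rough for the phone to slide by itself.
- phone: Opened phone, board side up, 80 x 150 x 8 mm, 0.08 to 0.15 kg, lying on the warming plate behind the stop bar. Origin at the centre of its underside; x across its 80 mm width, y along its length, z up. It starts turned by up to 0.25 rad and up to 12 mm off the centre line.
- driver: Small red screwdriver, 149 mm long, 22 g, lying across the foot of the rest against the inner side of the two lips, flat on the slope. Origin in the middle of its length on its underside; y is its long axis: the 12 x 12 mm handle spans y = -34 to +70 mm, the thin shaft the rest; z square off the slope, its top at z = 12 mm.
- stop_bar (a joint): Hinge of the steel stop bar across the plate. 0: shut, just above the plate; grows as its free end swings up about an axis along the preheater's y at x = -66 mm, y = 0, z = 80 mm; 1.57 upright, 2.7 right back, leaning out on the -x side. It turns freely; only its weight (60 g) keeps it: let go before the upright it drops shut, past it it falls right back.
- stop_bar_knob (a point): Centre of the red ball knob (18 mm diameter) at the free end of the stop bar, 137 mm along the bar from the hinge and 12 mm square off that line (upwards when shut); with the bar shut it hangs 71 mm out on the preheater's +x side, beyond the plate's edge, at z = 92 mm.
- left_tray: Grey compartment tray, fixed, covering 158 mm in world x, 208 mm in world y, 27 mm high; origin under its centre. The bench behind it, between it and the drawer cabinet, is a free strip to lay things on: from 85 to 210 mm beyond the origin in world x and from -35 to +100 mm in y nothing stands. The bench top is at z = 1 mm.
- screw_dish: Clear round dish of screws, 47 mm across, 10 mm high; origin under its centre. To be left alone.
- paste_jar: Small white and blue paste jar with orange top, 29 mm across, 20 mm high; origin under its centre. To be left alone.
- flux_vial: Small white vial with a grey cap, 26 mm across, 32 mm high; origin under its centre. To be left alone.
- marker: Small black bottle with an orange band, 24 mm across, 52 mm high; origin under its centre. To be left alone.

How it is judged:
At the end, for the whole second after the job is handed in: Phone flat on the rest, board side up (0.05 rad), its lower end within 4 mm of the lips, square to within 0.05 rad, within 12 mm of the centre line; stop bar folded right back (over 2.4 rad); screwdriver lying flat on the bench; all at rest (y of phone in the frame of rest between 0.071 and 0.079 m and x of phone in the frame of rest between -0.012 and 0.012 m and z of phone in the frame of rest below 0.004 m and angle between phone's own z axis and vertical below 0.6 rad and angle between the z axis of phone and the z axis of rest, either way round below 0.05 rad and angle between the y axis of phone and the y axis of rest, either way round below 0.05 rad and linear speed of each of phone, driver below 0.01 m/s and value of joint stop_bar above 2.4 rad and height (world z) of driver between -0.01 and 0.012 m and angle between driver's own y axis and vertical between 1.45 and 1.69 rad); the robot touches nothing.
It fails at once if the phone is picked up (its underside more than 30 mm above the warming plate) (z of phone in the frame of preheater above 0.116 m).
It fails at once if the phone is pushed or squeezed harder than 25 N (contact force between the fingers and phone above 25 N).
It fails at once if a bystander (screw dish, paste jar, flux vial or marker bottle) is knocked more than 25 mm from its place (distance of any of screw_dish, paste_jar, flux_vial, marker from where it was at the start of the episode above 0.025 m).
It also fails if it takes over 67 s, if anything falls off the work surface, if the arm or the gripper's body presses on something with over 40 N, if the wrist force passes 120 N, or if a joint passes its speed limit or range.

## Working session

There is one attempt and no reset: what is moved stays moved. The work goes in short steps, Python scripts to look and compute and a shell command to move; the robot and the scene stay as the last step left them, time stands still between calls to the robot, and variables do not carry over. Pictures are saved under pics/ and viewed, at most 12 in all, crops included, and the job is handed in when it is done.

```bash
mkdir -p pics; ls; cat > h.py <<'E'
import numpy as np, cv2
from scipy.spatial.transform import Rotation as R
from workcell import manip
def snap(n,f=None):
    p,d=manip.camera(n); c=manip.get_calibration(n)
    if f: cv2.imwrite('pics/'+f,p[:,:,::-1])
    return p,d,c
def world(c,u,v,d):
    u,v,d=map(np.asarray,(u,v,d))
    q=np.stack([(u-c['cx'])/c['fx']*d,-(v-c['cy'])/c['fy']*d,-d],-1)
    return R.from_quat(c['orientation']).apply(q.reshape(-1,3))+c['xyz']
def onz(c,u,v,z):
    r=world(c,u,v,1.0)[0]-c['xyz']; return c['xyz']+r*(z-c['xyz'][2])/r[2]
def cloud(thing,cam,d,c):
    t=manip.trace(thing,cam)
    if not t: return None
    m=t[0]['pixels']&(d>0); v,u=np.nonzero(m)
    return t[0]['p'],world(c,u,v,d[v,u]),t[0]['box']
E
python3 - <<'E'
from h import *
np.set_printoptions(precision=4,suppress=True)
print(manip.get_obs())
for n in ('top','scene'):
    p,d,c=snap(n,n+'0.png'); print(n,c)
    for t in ['preheater','rest','phone','driver','stop_bar','left_tray','screw_dish','paste_jar','flux_vial','marker']:
        r=cloud(t,n,d,c)
        if r: print(t,round(r[0],2),np.round(r[2]),np.median(r[1],0),np.percentile(r[1],2,axis=0),np.percentile(r[1],98,axis=0))
    for t in ['stop_bar_knob','crest','preheater','rest','phone','driver','left_tray']:
        r=manip.tip_of(t,n)
        if r: u,v=r[0]['pixel'];print(t,r[0]['p'],u,v,world(c,u,v,d[int(v),int(u)]))
E
```

```text
pics
{'clock': 0.0, 'joint_pos': array([ 1.1154,  0.3329, -0.0647,  1.461 ,  0.0216,  1.3499, -0.0885]), 'joint_velocities': array([-0.0006, -0.0005,  0.0011,  0.0003,  0.0008, -0.0002,  0.    ]), 'tau': array([  0.0018, -62.5455,   0.0502, -39.161 ,   0.0164,   0.0101,
        -0.    ]), 'position': array([ 0.262 , -0.567 ,  0.2445]), 'ee_rot': array([ 0.9767,  0.2147, -0.0002, -0.0007]), 'ft_force': array([-0.0148,  0.2402,  0.2874]), 'torque': array([-0.0354,  0.0262, -0.0017]), 'grasp_force': 0.0, 'grip_width': 0.9982314778917877}
top {'fx': 617.6777006246974, 'fy': 617.6777006246974, 'cx': 324.9511417157295, 'cy': 248.09597426829808, 'xyz': array([ 0.5116, -0.068 ,  1.1689]), 'orientation': array([ 0.0392, -0.0323, -0.6993,  0.713 ])}
preheater 0.87 [267. 222. 464. 314.] [ 0.5754 -0.1688  0.0716] [ 0.5168 -0.2987  0.0228] [0.6409 0.026  0.0977]
phone 0.83 [255. 247. 346. 301.] [ 0.5791 -0.0145  0.0919] [ 0.5399 -0.0858  0.0873] [0.6186 0.0575 0.097 ]
driver 0.72 [267. 226. 466. 315.] [ 0.5767 -0.1706  0.0722] [ 0.5188 -0.2935  0.025 ] [0.6405 0.0239 0.0977]
stop_bar 0.86 [352. 2
[... 1475 characters left out ...]
922  0.0022] [ 0.7245 -0.2686  0.0353]
stop_bar 0.78 [322. 242. 368. 289.] [ 0.5772 -0.1179  0.0954] [ 0.5069 -0.1226  0.0034] [ 0.7632 -0.055   0.1018]
screw_dish 0.71 [257. 318. 287. 338.] [ 0.4568 -0.043   0.008 ] [ 0.4327 -0.0674  0.0043] [ 0.478  -0.0219  0.015 ]
flux_vial 0.84 [444. 284. 460. 304.] [ 0.6823 -0.2818  0.0214] [ 0.6769 -0.2912  0.0059] [ 0.6963 -0.2711  0.0353]
stop_bar_knob 0.57 360.7 243.1 [[ 0.6451 -0.1161  0.1002]]
crest 0.76 345.9 267.6 [[ 0.5769 -0.1225  0.0882]]
preheater 0.8 344.6 304.3 [[ 0.5836 -0.1175  0.0009]]
rest 0.85 445.8 330.7 [[ 0.5722 -0.3101  0.0312]]
phone 0.93 293.3 250.4 [[ 0.573  -0.0153  0.0921]]
driver 0.64 443.6 325.2 [[ 0.5785 -0.3037  0.0353]]
```

View pics/top0.png

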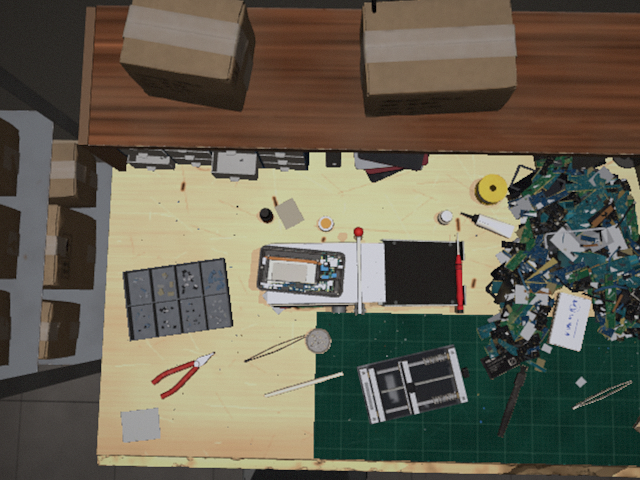

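View pics/scene0.png

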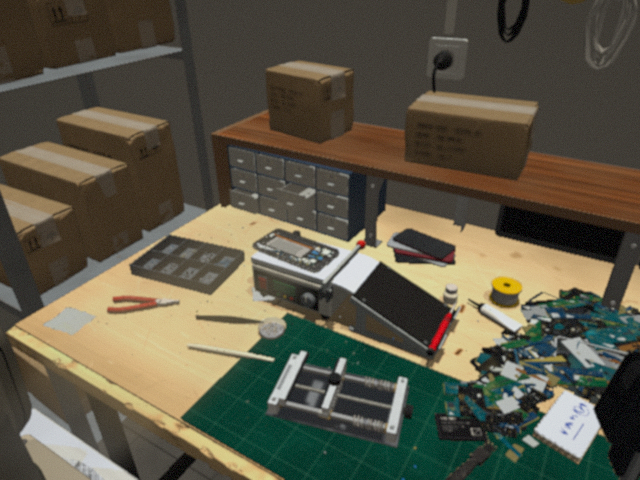

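The top view shows the preheater along world y. The phone is at about (301,272), the bar knob at (358,233), and the red driver across the foot at (460,275) with its handle on the near side. The tray is at (178,299) and the strip behind it is clear. The scene view agrees.

```bash
cat >> h.py <<'E'
def rows(pos,x,z):
    "shift/turn units from present pose to TCP pos with tool x and z axes (world)"
    o=manip.get_obs(); R0=R.from_quat(o['ee_rot'])
    z=np.array(z,float)/np.linalg.norm(z); x=np.array(x,float); x-=z*(x@z); x/=np.linalg.norm(x)
    R1=R.from_matrix(np.c_[x,np.cross(z,x),z])
    return np.round(np.r_[R0.inv().apply(np.array(pos)-o['position'])/.05,(R0.inv()*R1).as_rotvec(degrees=True)/8],3)
E
python3 - <<'E'
from h import *
np.set_printoptions(precision=4,suppress=True)
p,d,c=snap('top')
v,u=np.mgrid[:480,:640]; W=world(c,u.ravel(),v.ravel(),d.ravel()).reshape(480,640,3)
X,Y,Z=np.moveaxis(W,-1,0)
hsv=cv2.cvtColor(p,cv2.COLOR_RGB2HSV); H,S,V=np.moveaxis(hsv.astype(int),-1,0)
# plate edges at several y: points with z in .08-.09
reg=(X>.48)&(X<.68)
def band(y0,y1,zl,zh,dark=None):
    m=reg&(Y>y0)&(Y<y1)&(Z>zl)&(Z<zh)
    if dark: m&=V<60
    return np.percentile(X[m],[1,99]),m.sum()
for y in (-.09,-.10,-.14): print('plate',y,band(y-.005,y+.005,.08,.092))
for y in (-.18,-.2,-.22,-.24,-.26,-.28): print('rest',y,band(y-.005,y+.005,.02,.085),band(y-.005,y+.005,.02,.085,1))
m=reg&(Y>-.28)&(Y<-.18)&(V<60)&(Z>.02); A=np.c_[X[m],Y[m],np.ones(m.sum())]; print('slope plane',np.linalg.lstsq(A,Z[m],rcond=None)[0])
for t in ('phone','stop_bar'):
    P=cloud(t,'top',d,c)[1]; P=P[P[:,2]>.085]; r=cv2.minAreaRect((P[:,:2]*1000).astype(np.float32)); print(t,r)
red=((H<8)|(H>172))&(S>150)&(V>80)&reg
for nm,m in (('knob',red&(Y>-.15)&(Y<-.08)),('handle',red&(Y<-.22))):
    P=W[m]; print(nm,m.sum(),P.mean(0),P.min(0),P.max(0),cv2.minAreaRect((P[:,:2]*1000).astype(np.float32)))
gm=(X>.3)&(X<.65)&(Y>.08)&(Y<.32)&(Z>.012)&(Z<.04)
print('tray',cv2.minAreaRect((W[gm][:,:2]*1000).astype(np.float32)))
fm=(X>.61)&(X<.74)&(Y>.13)&(Y<.31); print('strip z',np.percentile(Z[fm],[0,1,50,99,100]))
cv2.imwrite('pics/topcrop.png',cv2.resize(p[190:330,230:490,::-1],(780,420),interpolation=cv2.INTER_CUBIC))
E
```

```text
plate -0.09 (array([0.5273, 0.629 ]), np.int64(241))
plate -0.1 (array([0.5276, 0.6294]), np.int64(338))
plate -0.14 (array([0.5283, 0.632 ]), np.int64(324))
rest -0.18 (array([0.5223, 0.6397]), np.int64(351)) (array([0.5291, 0.6378]), np.int64(315))
rest -0.2 (array([0.5228, 0.6412]), np.int64(340)) (array([0.5281, 0.6371]), np.int64(313))
rest -0.22 (array([0.5232, 0.6426]), np.int64(369)) (array([0.5285, 0.6384]), np.int64(344))
rest -0.24 (array([0.5237, 0.642 ]), np.int64(334)) (array([0.529 , 0.6396]), np.int64(312))
rest -0.26 (array([0.526 , 0.6433]), np.int64(330)) (array([0.5295, 0.639 ]), np.int64(310))
rest -0.28 (array([0.5264, 0.6446]), np.int64(336)) (array([0.53  , 0.6405]), np.int64(313))
slope plane [-0.0143  0.4026  0.1525]
phone ((580.0416259765625, -13.902763366699219), (151.96072387695312, 83.3780517578125), 84.61751556396484)
stop_bar ((584.3859252929688, -112.7038345336914), (15.873465538024902, 144.3212890625), 89.89570617675781)
knob 65 [ 0.6506 -0.1139  0.0964] [ 0.6437 -0.1254 -0.0023] [ 0.67   -0.1065  0.1051] ((656.9949340820312, -115.1687240600586), (14.833419799804688, 29.034282684326172), 76.75752258300781)
handle 309 [ 0.5674 -0.3028  0.0333] [ 0.5194 -0.3136  0.0001] [ 0.6197 -0.2953  0.0398] ((569.5316772460938, -303.3440856933594), (18.115554809570312, 100.38165283203125), 88.29335021972656)
tray ((471.6455078125, 209.47061157226562), (242.78916931152344, 191.48008728027344), 9.120992660522461)
strip z [-0.0081 -0.0052  0.0001  0.0053  0.0079]
```

View pics/topcrop.png

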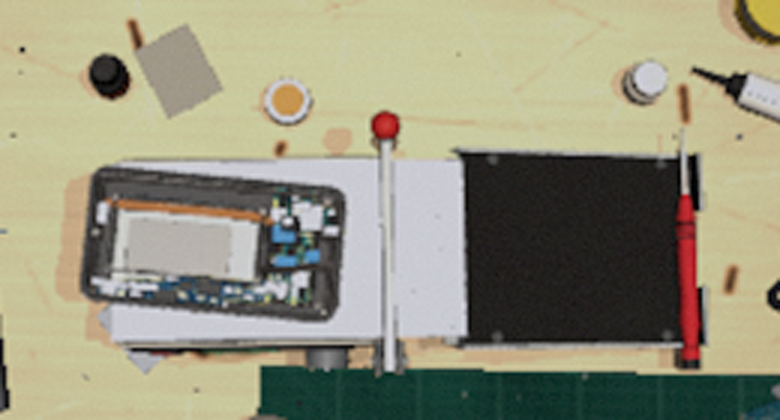

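Crop (3x, offset 230,190): knob at (385,125), the driver handle from (686,195) to (690,365) with its shaft on the far side, and the phone turned about -7 degrees. The preheater origin is near (0.5775,-0.1145) with yaw 0.034. The bar comes first.

```bash
python3 - <<'E'
from h import *
print(rows([.6485,-.112,.17],[1,.034,0],[0,0,-1]))
E
```

```text
[ 1.0835e+01 -5.0270e+00  1.5070e+00  1.0000e-03 -0.0000e+00  2.8560e+00]
```

```bash
python3 -m pendant '[[1.2,-0.55,0,0,0,0.3,1],[2.4,-1.1,0,0,0,0.6,1],[3.6,-1.7,0,0,0,0.9,1],[4.8,-2.2,0.2,0,0,1.2,0.2],[6,-2.8,0.4,0,0,1.5,0.2],[7.2,-3.35,0.6,0,0,1.9,0.2],[8.4,-3.9,0.9,0,0,2.3,0.2],[9.6,-4.45,1.2,0,0,2.6,0.2],[10.83,-5.03,1.5,0,0,2.86,0.2],[10.83,-5.03,1.5,0,0,2.86,0.2]]' 20
python3 - <<'E'
from h import *
print(rows([.6485,-.112,.17],[1,.034,0],[0,0,-1]))
p,d,c=snap('wrist','w1.png'); print(manip.tip_of('stop_bar_knob','wrist')[:1])
r=manip.tip_of('stop_bar_knob','wrist')
if r: u,v=r[0]['pixel']; print(onz(c,u,v,.092), world(c,u,v,d[int(v),int(u)]))
E
```

```text
clock: 3.2
position: [0.6495, -0.1087, 0.1695]
ee_rot: [1.0, 0.018, -0.0, -0.001]
ft_force: [1.0, -0.7, -0.3]
grip_width: 0.603
grasp_force: 0.0
[-0.022  0.065 -0.01  -0.008  0.002  0.01 ]
[{'pixel': [326.1, 249.1], 'p': 0.98}]
[ 0.652151   -0.10705399  0.092     ] [[ 0.65500918 -0.10678982  0.10072342]]
```

```bash
python3 -m pendant '[[0.02,0.03,0.8,0,0,0,0.2],[0.02,0.03,1.2,0,0,0,0],[0.02,0.03,1.45,0,0,0,-0.2],[0.02,0.03,1.45,0,0,0,-1],[0.02,0.03,1.45,0,0,0,-1],[0.02,0.03,1.45,0,0,0,-1],[0.02,0.03,1.45,0,0,0,-1],[0.02,0.03,1.45,0,0,0,-1],[0.02,0.03,1.45,0,0,0,-1],[0.02,0.03,1.45,0,0,0,-1]]' 20
python3 - <<'E'
import numpy as np
h=np.array([-137,12])
for t in np.arange(0,121,10):
    a=np.radians(t); x=137*np.cos(a)-12*np.sin(a)-137; z=137*np.sin(a)+12*np.cos(a)-12
    print(t,round(x/50,2),round(-z/50,2))
E
```

```text
clock: 4.6
position: [0.6489, -0.1136, 0.0982]
ee_rot: [1.0, 0.017, -0.0, 0.0]
ft_force: [-4.6, 0.9, -1.3]
grip_width: 0.188
grasp_force: 19.5
0 0.0 -0.0
10 -0.08 -0.47
20 -0.25 -0.92
30 -0.49 -1.34
40 -0.8 -1.71
50 -1.16 -2.01
60 -1.58 -2.25
70 -2.03 -2.42
80 -2.5 -2.5
90 -2.98 -2.5
100 -3.45 -2.42
110 -3.9 -2.25
120 -4.32 -2.01
```

```bash
python3 -m pendant '[[-0.08,0,-0.47,0,0,0,-1],[-0.25,0,-0.92,0,0,0,-1],[-0.49,0,-1.34,0,0,0,-1],[-0.8,0,-1.71,0,0,0,-1],[-1.16,0,-2.01,0,0,0,-1],[-1.58,0,-2.25,0,0,0,-1],[-2.03,0,-2.42,0,0,0,-1],[-2.5,0,-2.5,0,0,0,-1],[-2.98,0,-2.5,0,0,0,-1],[-3.45,0,-2.42,0,0,0,-1]]'
python3 -m pendant '[[-0.45,0,0.17,0,0,0,-1],[-0.87,0,0.4,0,0,0,-1],[-0.87,0,0.4,0,0,0,1],[-0.87,0,0.4,0,0,0,1],[-0.87,0,0.4,0,0,0,1],[-0.87,0,0.4,0,0,0,1],[-0.6,0,-0.4,0,0,0,1],[-0.2,0,-0.8,0,0,0,1],[-0.2,0,-0.8,0,0,0,1],[-0.2,0,-0.8,0,0,0,1]]'
python3 - <<'E'
from h import *
p,d,c=snap('scene','s2.png'); r=manip.tip_of('stop_bar_knob','scene')
if r: u,v=r[0]['pixel']; print(r[0],world(c,u,v,d[int(v),int(u)]))
# driver grasp: rest frame
O=np.array([.5775,-.1145,0]); s=.034; ax=np.array([np.cos(s),np.sin(s),0]); ay=np.array([-np.sin(s),np.cos(s),0])
t=np.radians(22); up=ay*np.cos(t)+np.array([0,0,np.sin(t)]); n=-ay*np.sin(t)+np.array([0,0,np.cos(t)])
crest=O+ay*-.008+[0,0,.086]; top=O+ay*-.045+[0,0,.0787]; rest=top-up*.157
print('rest',rest,'up',up,'n',n)
g=rest+up*.006+n*.016   # TCP with tip 2 mm off pad
print('g',g, 'pre',rows(g+n*.08,ax,-n)); print(rows(g,ax,-n))
E
```

```text
clock: 5.85
position: [0.4771, -0.1193, 0.2215]
ee_rot: [1.0, 0.017, 0.003, 0.001]
ft_force: [0.9, -0.8, -1.4]
grip_width: 0.188
grasp_force: 20.0
clock: 7.1
position: [0.4662, -0.1195, 0.2577]
ee_rot: [1.0, 0.017, -0.001, -0.0]
ft_force: [-0.4, -0.0, -0.2]
grip_width: 1.003
grasp_force: 0.0
{'pixel': [281.5, 310.3], 'p': 0.63} [[ 0.37876435 -0.12780027  0.13466443]]
rest [ 0.58397806 -0.30495773  0.01988676] up [-0.03151818  0.92664799  0.37460659] n [ 0.01273417 -0.37439009  0.92718385]
g [ 0.5839927  -0.30538808  0.03696935] pre [ 2.241  4.392  2.927  2.748  0.011 -0.008]
[ 2.243  3.793  4.411  2.748  0.011 -0.008]
```

View pics/s2.png

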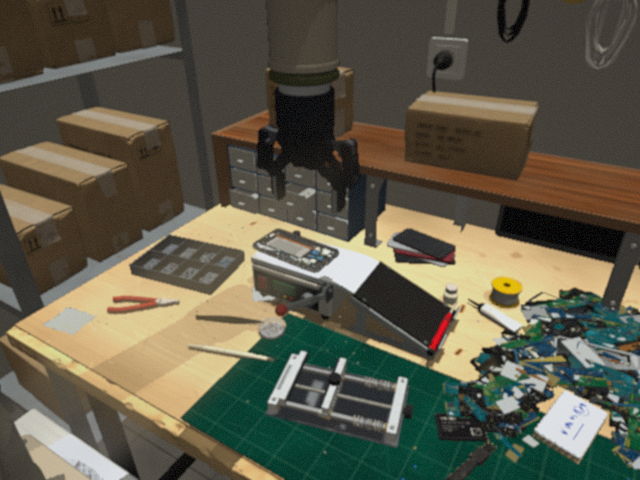

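The bar is right back, with the knob at (281,310), about (0.379,-0.128,0.127). Now the driver.

```bash
python3 -m pendant '[[0.5,0.8,0.2,0.5,0,0,1],[0.9,1.6,0.6,1,0,0,0.5],[1.4,2.4,1.1,1.5,0,0,0],[1.8,3.3,1.8,2,0,0,0],[2.2,4,2.3,2.5,0,0,0],[2.24,4.39,2.8,2.75,0,0,0],[2.24,4.39,2.93,2.75,0,0,0],[2.24,4.39,2.93,2.75,0,0,0],[2.24,4.39,2.93,2.75,0,0,0],[2.24,4.39,2.93,2.75,0,0,0]]' 30
python3 - <<'E'
from h import *
O=np.array([.5775,-.1145,0]); s=.034; ax=np.array([np.cos(s),np.sin(s),0])
n=np.array([ 0.01273417,-0.37439009,0.92718385]);g=np.array([ 0.5839927,-0.30538808,0.03696935])
p,d,c=snap('wrist','w3.png'); print(rows(g,ax,-n))
r=manip.tip_of('driver','wrist'); print(r[:2])
if r: u,v=r[0]['pixel']; print(world(c,u,v,d[int(v),int(u)]))
r=cloud('driver','wrist',d,c)
if r: print(r[0],r[2],np.median(r[1],0),np.percentile(r[1],[3,97],axis=0))
E
```

```text
clock: 8.45
position: [0.5868, -0.3345, 0.1139]
ee_rot: [0.982, 0.017, -0.002, -0.19]
ft_force: [0.5, -0.6, 0.0]
grip_width: 0.502
grasp_force: 0.0
[-0.035  0.027  1.641  0.008 -0.008  0.006]
[{'pixel': [319.9, 240.1], 'p': 0.72}, {'pixel': [312.5, 82.0], 'p': 0.36}]
[[ 0.58941173 -0.30284337  0.03376835]]
0.87 [310.7, 125.4, 329.4, 346.8] [ 0.57860727 -0.30440234  0.0331333 ] [[ 0.51750635 -0.3097721   0.0246702 ]
 [ 0.64258217 -0.29806618  0.03544203]]
```

View pics/w3.png

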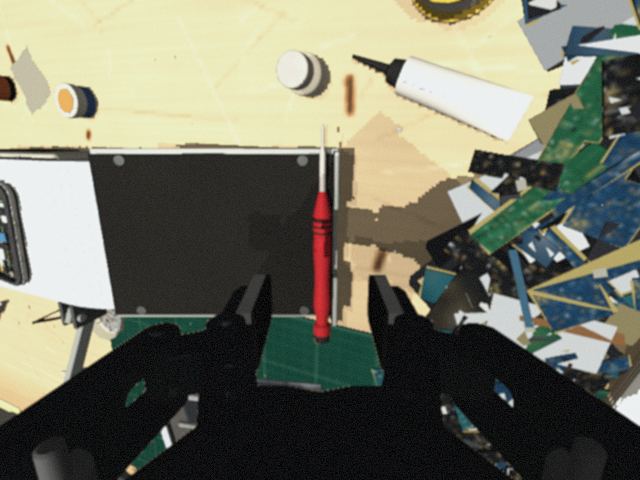

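The driver lies centred between the fingers at column 322. Going down to grip.

```bash
python3 -m pendant '[[-0.02,0.02,0.7,0,0,0,0],[-0.02,0.02,1.2,0,0,0,0],[-0.02,0.02,1.61,0,0,0,0],[-0.02,0.02,1.61,0,0,0,-1],[-0.02,0.02,1.61,0,0,0,-1],[-0.02,0.02,1.61,0,0,0,-1],[-0.02,0.02,1.61,0,0,0,-1],[-0.02,0.02,1.61,0,0,0,-1],[-0.02,0.02,1.61,0,0,0,-1],[-0.02,0.02,1.61,0,0,0,-1]]' 30
python3 -m pendant '[[0,0,-0.5,0,0,0,-1],[0,0,-1,0,0,0,-1],[0,0,-1.8,0,0,0,-1],[0,0,-2.6,0,0,0,-1],[0,0,-3.2,-0.5,0,0,-1],[0,0,-3.4,-1,0,0,-1],[0,0,-3.5,-1.5,0,0,-1],[0,0,-3.5,-2,0,0,-1],[0,0,-3.5,-2.75,0,0,-1],[0,0,-3.5,-2.75,0,0,-1]]'
python3 - <<'E'
from h import *
p,d,c=snap('top'); 
v,u=np.mgrid[:480,:640]; W=world(c,u.ravel(),v.ravel(),d.ravel()).reshape(480,640,3); X,Y,Z=np.moveaxis(W,-1,0)
m=(np.abs(X-.665)<.09)&(Y>.11)&(Y<.33)&(Z>.012); print('things in strip',m.sum(), W[m][:5])
hsv=cv2.cvtColor(p[250:345,115:240],cv2.COLOR_RGB2HSV)
m=(d>0)&(X>.4)&(X<.6)&(Y>.07)&(Y<.33)&(Z>.008)&(Z<.04); m[:, :115]=0; m[:,240:]=0; m[:250]=0; m[345:]=0
print('tray',cv2.minAreaRect((W[m][:,:2]*1000).astype(np.float32)))
for z in (.25,.014): print(rows([.665,.215,z],[1,0,0],[0,0,-1]))
print(rows([.665,.215,.25],[0,1,0],[0,0,-1]))
E
```

```text
clock: 9.85
position: [0.5844, -0.3063, 0.0376]
ee_rot: [0.982, 0.016, -0.003, -0.191]
ft_force: [0.5, -1.6, 4.1]
grip_width: 0.13
grasp_force: 32.3
clock: 11.1
position: [0.5871, -0.3687, 0.1997]
ee_rot: [1.0, 0.019, 0.0, -0.001]
ft_force: [-0.3, -0.6, -1.2]
grip_width: 0.131
grasp_force: 31.7
things in strip 436 [[0.754525   0.14728418 0.10034856]
 [0.75463576 0.14558683 0.09999964]
 [0.75240271 0.14692328 0.10179747]
 [0.75347826 0.14608293 0.09717157]
 [0.74936691 0.1475199  0.10720924]]
tray ((514.6094360351562, 216.49301147460938), (155.82757568359375, 191.4486541748047), 8.91572380065918)
[ 1.9820e+00 -1.1643e+01 -9.8500e-01 -1.5000e-02  4.0000e-03  2.5300e-01]
[ 1.9840e+00 -1.1633e+01  3.7350e+00 -1.5000e-02  4.0000e-03  2.5300e-01]
[ 1.9820e+00 -1.1643e+01 -9.8500e-01 -1.5000e-02 -9.0000e-03 -1.0997e+01]
```

```bash
python3 - <<'E'
from h import *
o=manip.get_obs(); print(o['joint_pos'])
for x in ([0,1,0],[0,-1,0]): print(rows([.652,.235,.22],x,[0,0,-1]))
E
```

```text
[ 0.58346901  0.51200734 -0.12540416  1.30831096  0.06151361  1.32656771
 -1.0764149 ]
[ 1.7360e+00 -1.2050e+01 -3.8400e-01 -1.5000e-02 -9.0000e-03 -1.0997e+01]
[ 1.7360e+00 -1.2050e+01 -3.8400e-01 -9.0000e-03  1.5000e-02  1.1503e+01]
```

```bash
python3 -m pendant '[[0.15,-1,-0.4,0,0,-1,-1],[0.3,-2,-0.4,0,0,-2,-1],[0.5,-3.1,-0.4,0,0,-3.1,-1],[0.7,-4.3,-0.4,0,0,-4.2,-1],[0.9,-5.5,-0.4,0,0,-5.3,-1],[1.1,-6.7,-0.4,0,0,-6.5,-1],[1.3,-7.9,-0.4,0,0,-7.7,-1],[1.45,-9.1,-0.4,0,0,-8.9,-1],[1.6,-10.3,-0.4,0,0,-10,-1],[1.74,-11.4,-0.4,0,0,-11,-1]]'
python3 - <<'E'
from h import *
for z in (.22,.018): print(rows([.652,.235,z],[0,1,0],[0,0,-1]))
E
```

```text
clock: 12.4
position: [0.6546, 0.2018, 0.219]
ee_rot: [0.707, 0.708, -0.001, -0.001]
ft_force: [0.6, -0.1, -0.5]
grip_width: 0.131
grasp_force: 31.7
[ 0.664 -0.05  -0.018 -0.019 -0.008  0.011]
[ 0.659 -0.039  4.022 -0.019 -0.008  0.011]
```

```bash
python3 -m pendant '[[0.66,-0.05,0.8,0,0,0,-1],[0.66,-0.05,1.6,0,0,0,-1],[0.66,-0.05,2.4,0,0,0,-1],[0.66,-0.05,3.2,0,0,0,-1],[0.66,-0.05,3.7,0,0,0,-1],[0.66,-0.05,4.0,0,0,0,-1],[0.66,-0.05,4.01,0,0,0,-1],[0.66,-0.05,4.01,0,0,0,-0.4],[0.66,-0.05,4.01,0,0,0,-0.4],[0.66,-0.05,4.01,0,0,0,-0.4]]'
python3 - <<'E'
from h import *
o=manip.get_obs();print(o['position'],o['joint_pos'])
print(rows([.652,.235,.22],[0,1,0],[0,0,-1]))
# phone side push start: fingers closed, pushing -x; tool y along x, pads 22 wide along y
print(rows([.66,.045,.15],[-.034,1,0],[0,0,-1]))
E
```

```text
clock: 13.65
position: [0.6522, 0.2342, 0.0199]
ee_rot: [0.708, 0.707, 0.001, 0.0]
ft_force: [0.4, 0.6, 0.1]
grip_width: 0.304
grasp_force: 0.0
[0.65222891 0.23423559 0.01990769] [-0.05511637  0.72947591 -0.51722909  1.44522432  0.38599397  1.06749382
 -0.65084902]
[ 1.600e-02  0.000e+00 -4.002e+00  8.000e-03 -2.000e-03 -1.000e-02]
[-3.784e+00  1.640e-01 -2.603e+00  8.000e-03 -2.000e-03 -2.540e-01]
```

```bash
python3 -m pendant '[[0,0,-0.8,0,0,0,-0.4],[0,0,-1.6,0,0,0,-0.4],[-0.5,0,-2.4,0,0,0,-1],[-1.3,0.1,-2.6,0,0,-0.25,-1],[-2.3,0.16,-2.6,0,0,-0.25,-1],[-3.3,0.16,-2.6,0,0,-0.25,-1],[-3.78,0.16,-2.6,0,0,-0.25,-1],[-3.78,0.16,-2.6,0,0,-0.25,-1],[-3.78,0.16,-2.6,0,0,-0.25,-1],[-3.78,0.16,-2.6,0,0,-0.25,-1]]'
python3 - <<'E'
from h import *
np.set_printoptions(precision=4,suppress=True)
p,d,c=snap('wrist','w4.png'); r=cloud('phone','wrist',d,c)
P=r[1]; P=P[(P[:,2]>.088)&(P[:,2]<.1)]; print(r[0],cv2.minAreaRect((P[:,:2]*1000).astype(np.float32)),np.percentile(P,[1,99],axis=0))
for x,z in ((.655,.1025),(.627,.1025)): print(rows([x,.045,z],[-.034,1,0],[0,0,-1]))
p,d,c=snap('top'); r=cloud('driver','top',d,c)
if r: print('driver',r[0],r[2],np.median(r[1],0))
E
```

```text
clock: 14.9
position: [0.6594, 0.047, 0.1492]
ee_rot: [0.694, 0.72, 0.0, -0.0]
ft_force: [0.4, 0.4, 0.2]
grip_width: 0.003
grasp_force: 0.0
0.96 ((582.5931396484375, 5.2187042236328125), (112.06316375732422, 79.92567443847656), 85.58009338378906) [[ 0.544  -0.0405  0.0897]
 [ 0.6238  0.0613  0.0958]]
[-0.026 -0.09   0.932  0.001 -0.002  0.009]
[-0.006 -0.65   0.932  0.001 -0.002  0.009]
driver 0.6 [150.0, 232.3, 197.9, 239.8] [0.6506 0.2289 0.0104]
```

View pics/w4.png

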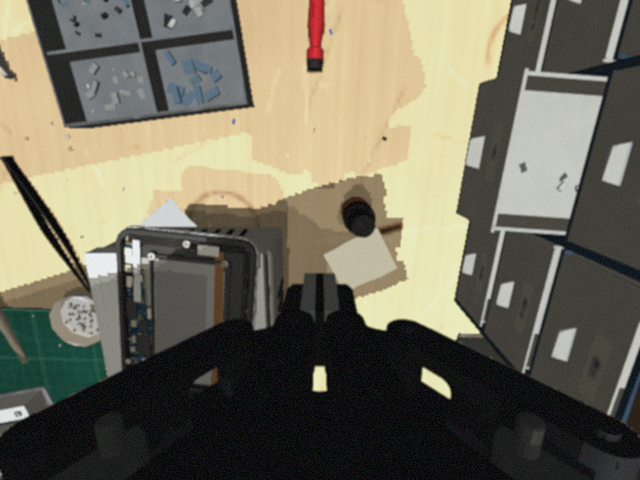

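The driver lies on the bench behind the tray. The closed fingers stand right of the phone's rear corner (255,235). Nudging sideways.

```bash
python3 -m pendant '[[0,-0.05,0.5,0,0,0,-1],[0,-0.09,0.93,0,0,0,-1],[0,-0.09,0.93,0,0,0,-1],[0,-0.2,0.93,0,0,0,-1],[0,-0.3,0.93,0,0,0,-1],[0,-0.4,0.93,0,0,0,-1],[0,-0.5,0.93,0,0,0,-1],[0,-0.58,0.93,0,0,0,-1],[0,-0.65,0.93,0,0,0,-1],[0,-0.65,0.93,0,0,0,-1]]'
python3 - <<'E'
from h import *
np.set_printoptions(precision=4,suppress=True)
for n in ('scene','top','wrist'):
    p,d,c=snap(n); r=cloud('phone',n,d,c)
    if r: P=r[1]; P=P[(P[:,2]>.088)&(P[:,2]<.1)]; print(n,r[0],cv2.minAreaRect((P[:,:2]*1000).astype(np.float32)),np.percentile(P,[1,99],axis=0))
E
```

```text
clock: 16.35
position: [0.627, 0.0442, 0.1029]
ee_rot: [0.695, 0.719, 0.0, 0.0]
ft_force: [-1.0, 0.0, 3.7]
grip_width: 0.003
grasp_force: 2.1
scene 0.74 ((561.9452514648438, -73.9505615234375), (194.12765502929688, 174.48587036132812), 64.3589096069336) [[ 0.4551 -0.1403  0.088 ]
 [ 0.6295  0.0401  0.0979]]
top 0.96 ((576.6150512695312, -45.092716217041016), (91.68900299072266, 80.1626968383789), 87.97509765625) [[ 0.5371 -0.09    0.0884]
 [ 0.616  -0.0061  0.0978]]
wrist 0.91 ((580.233154296875, 23.629297256469727), (73.53643035888672, 79.10633850097656), 88.127685546875) [[ 0.5426 -0.0053  0.0898]
 [ 0.6165  0.0603  0.0959]]
```

```bash
python3 -m pendant '[[0,-0.06,-0.02,0,0,0,-1],[0,-0.11,-0.02,0,0,0,-1],[0,-0.11,-0.02,0,0,0,-1],[0,0.3,-0.05,0,0,0,-1],[0,0.3,-0.9,0,0,0,-1],[0.5,0,-1,0,0,0,-0.4],[1,-0.6,-1,0,0,0,0.1],[1,-1.13,-1,0,0,0,0.1],[1,-1.13,-1,0,0,0,0.1],[1,-1.13,-1,0,0,0,0.1]]'
python3 - <<'E'
from h import *
np.set_printoptions(precision=4,suppress=True)
for n in ('scene','top','wrist'):
    p,d,c=snap(n,'w5.png' if n=='wrist' else None); r=cloud('phone',n,d,c)
    if r: P=r[1]; P=P[(P[:,2]>.088)&(P[:,2]<.1)]; print(n,r[0],cv2.minAreaRect((P[:,:2]*1000).astype(np.float32)),np.percentile(P,[1,99],axis=0))
    if n=='top':
        r=cloud('rest',n,d,c); Q=r[1]; print('rest',r[0],r[2],cv2.minAreaRect((Q[:,:2]*1000).astype(np.float32)))
for y,z in ((.095,.102),(.07,.102)): print(rows([.5705,y,z],[-.034,1,0],[0,0,-1]))
E
```

```text
clock: 17.9
position: [0.5696, 0.0915, 0.1526]
ee_rot: [0.695, 0.719, 0.0, 0.0]
ft_force: [0.5, -0.0, -0.7]
grip_width: 0.547
grasp_force: 0.0
scene 0.95 ((580.8646240234375, -18.265914916992188), (94.78182983398438, 152.51144409179688), 0.9710296392440796) [[ 0.5344 -0.0931  0.089 ]
 [ 0.6145  0.055   0.0978]]
top 0.6 ((575.6117553710938, -16.94744873046875), (79.12762451171875, 150.85943603515625), 1.1271107196807861) [[ 0.5363 -0.091   0.0882]
 [ 0.6147  0.0567  0.0976]]
rest 0.59 [384.9, 241.1, 466.1, 310.7] ((587.1255493164062, -240.1048583984375), (129.7642822265625, 162.05453491210938), 1.9373756647109985)
[ 0.058  0.03   1.008 -0.001 -0.001 -0.005]
[-0.441  0.013  1.008 -0.001 -0.001 -0.005]
```

View pics/w5.png

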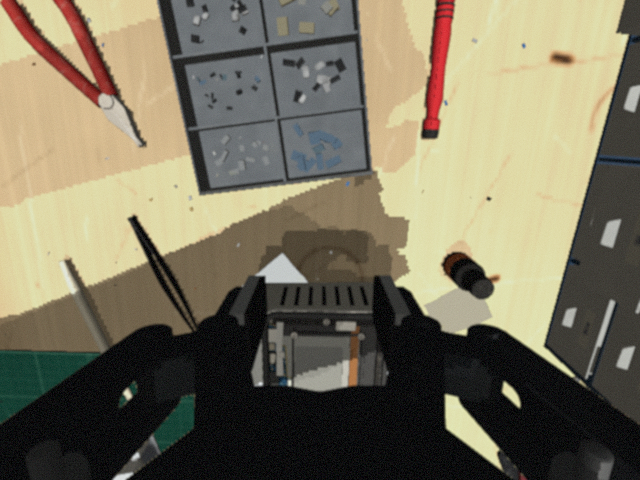

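The phone is now nearly square and centred (0.5756,-0.017). The open fingers stand behind its rear end (row ~310).

```bash
python3 - <<'E'
from h import *
print(manip.tip_reach)
# finger tips in wrist picture/depth: near points
p,d,c=snap('wrist'); v,u=np.nonzero((d>0.02)&(d<.45)); W=world(c,u,v,d[v,u]); o=manip.get_obs()
L=R.from_quat(o['ee_rot']).inv().apply(W-o['position'])
m=(np.abs(L[:,0])<.02)&(L[:,2]<.04)&(np.abs(L[:,1])>.02)&(np.abs(L[:,1])<.045)
print(m.sum(),np.percentile(L[m],[50,90,98,99.8],axis=0).round(4)); m&=L[:,2]>.0; print(np.percentile(L[m],[2,98],axis=0).round(4))
E
```

```text
0.014
20783 [[ 0.0109 -0.0202 -0.0436]
 [ 0.0172  0.0369 -0.0117]
 [ 0.0181  0.0442  0.0033]
 [ 0.0198  0.0449  0.01  ]]
[[-0.0101 -0.0339  0.0002]
 [ 0.0113  0.0361  0.0111]]
```

```bash
python3 -m pendant '[[0.05,0.02,0.6,0,0,0,0.1],[0.05,0.02,1.06,0,0,0,0.1],[-0.2,0.02,1.06,0,0,0,0.1],[-0.4,0.02,1.06,0,0,0,0.1],[-0.5,0.02,1.06,0,0,0,0.1],[-0.65,0.02,1.06,0,0,0,0.1],[-0.8,0.02,1.06,0,0,0,0.1],[-0.95,0.02,1.06,0,0,0,0.1],[-1.1,0.02,1.06,0,0,0,0.1],[-1.25,0.02,1.06,0,0,0,0.1]]'
python3 - <<'E'
from h import *
np.set_printoptions(precision=4,suppress=True)
p,d,c=snap('top'); r=cloud('phone','top',d,c); P=r[1]; P=P[(P[:,2]>.088)&(P[:,2]<.1)]; print(r[0],cv2.minAreaRect((P[:,:2]*1000).astype(np.float32)),np.percentile(P,[1,99],axis=0))
E
```

```text
clock: 19.55
position: [0.5721, 0.0292, 0.0996]
ee_rot: [0.695, 0.719, 0.0, 0.0]
ft_force: [0.2, 1.4, 2.2]
grip_width: 0.55
grasp_force: 1.1
0.66 ((577.3867797851562, -66.07079315185547), (80.47521209716797, 129.63015747070312), 1.1641433238983154) [[ 0.5386 -0.1302  0.0882]
 [ 0.6175 -0.0061  0.0977]]
```

```bash
python3 -m pendant '[[-0.14,0,0,0,0,0,0.1],[-0.28,0,0,0,0,0,0.1],[-0.42,0,0,0,0,0,0.1],[-0.56,0,0,0,0,0,0.1],[-0.7,0,0,0,0,0,0.1],[-0.84,0,0,0,0,0,0.1],[-0.98,0,0,0,0,0,0.1],[-1.12,0,0,0,0,0,0.1],[-1.26,0,0,0,0,0,0.1],[-1.4,0,0,0,0,0,0.1]]'
python3 - <<'E'
from h import *
np.set_printoptions(precision=4,suppress=True)
p,d,c=snap('top'); r=cloud('phone','top',d,c); P=r[1]; P=P[(P[:,2]>.06)&(P[:,2]<.12)]; print(r[0],cv2.minAreaRect((P[:,:2]*1000).astype(np.float32)),np.percentile(P,[1,99],axis=0))
A=np.c_[P[:,:2],np.ones(len(P))]; print(np.linalg.lstsq(A,P[:,2],rcond=None)[0])
E
```

```text
clock: 20.9
position: [0.5744, -0.0407, 0.0996]
ee_rot: [0.695, 0.719, 0.0, 0.0]
ft_force: [0.3, 0.4, 0.2]
grip_width: 0.556
grasp_force: 0.5
0.69 ((580.3247680664062, -153.81619262695312), (81.32209777832031, 99.48309326171875), 3.300105571746826) [[ 0.5402 -0.2001  0.086 ]
 [ 0.6195 -0.1068  0.0975]]
[ 0.0124 -0.0063  0.0837]
```

```bash
python3 -m pendant '[[-0.08,0,0,0,0,0,0.1],[-0.16,0,0,0,0,0,0.1],[-0.24,0,0,0,0,0,0.1],[-0.32,0,0,0,0,0,0.1],[-0.4,0,0,0,0,0,0.1],[-0.48,0,0,0,0,0,0.1],[-0.56,0,0,0,0,0,0.1],[-0.64,0,0,0,0,0,0.1],[-0.72,0,0,0,0,0,0.1],[-0.8,0,0,0,0,0,0.1]]'
python3 - <<'E'
from h import *
np.set_printoptions(precision=4,suppress=True)
p,d,c=snap('scene','s6.png'); o=manip.get_obs(); print(o['position'])
for n in ('top','scene'):
    p,d,c=snap(n); r=cloud('phone',n,d,c); P=r[1]; P=P[(P[:,2]>.05)&(P[:,2]<.12)&(P[:,1]<-.1)&(P[:,0]>.52)]; print(n,r[0],cv2.minAreaRect((P[:,:2]*1000).astype(np.float32)),np.percentile(P,[1,99],axis=0))
    A=np.c_[P[:,:2],np.ones(len(P))]; print(np.linalg.lstsq(A,P[:,2],rcond=None)[0])
E
```

```text
clock: 22.25
position: [0.5758, -0.0806, 0.0996]
ee_rot: [0.695, 0.719, 0.0, 0.0]
ft_force: [0.0, 0.9, 0.8]
grip_width: 0.553
grasp_force: 0.3
[ 0.5757 -0.0814  0.0995]
top 0.64 ((582.56396484375, -201.74447631835938), (81.22469329833984, 69.42179870605469), 2.7761342525482178) [[ 0.5437 -0.2351  0.0564]
 [ 0.6215 -0.1677  0.084 ]]
[-0.0072  0.3454  0.1438]
scene 0.76 ((585.8541259765625, -168.49807739257812), (92.44994354248047, 139.33163452148438), 2.0392539501190186) [[ 0.5397 -0.2372  0.0595]
 [ 0.6204 -0.1013  0.1113]]
[-0.0134  0.3652  0.1536]
```

View pics/s6.png

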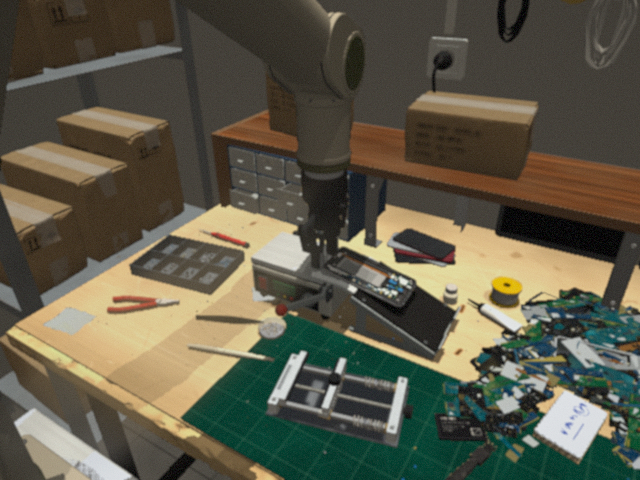

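The phone has tipped onto the roll (scene 370,280), pitched about 20 degrees. Next I tilt the tool to 22 degrees just behind its rear end, then push down the slope.

```bash
cat >> h.py <<'E'
rest=np.array([0.58397806,-0.30495773,0.01988676]); up=np.array([-0.03151818,0.92664799,0.37460659]); n=np.array([0.01273417,-0.37439009,0.92718385])
rx=np.cross(up,n)
def push(q,h=.013): return rows(rest+up*(q+.011)+n*h,up,-n)
def phone(cams=('top','scene')):
    for k in cams:
        p,d,c=snap(k); r=cloud('phone',k,d,c)
        if not r: print(k,'none'); continue
        P=(r[1]-rest)@np.c_[rx,up,n]; P=P[(abs(P[:,0])<.07)&(P[:,2]>.003)&(P[:,2]<.02)]
        A=np.c_[P[:,:2],np.ones(len(P))]
        print(k,round(r[0],2),cv2.minAreaRect((P[:,:2]*1000).astype(np.float32)),np.percentile(P,[1,50,99],axis=0).round(4).tolist(),np.linalg.lstsq(A,P[:,2],rcond=None)[0].round(4))
E
python3 - <<'E'
from h import *
np.set_printoptions(precision=3,suppress=True)
phone()
for q in (.245,.235,.19,.15): print(q,push(q))
E
```

```text
top 0.73 ((2.919963836669922, 113.96308898925781), (78.78080749511719, 76.902587890625), 2.473910093307495) [[-0.0359, 0.0781, 0.0032], [0.0029, 0.1147, 0.007], [0.0409, 0.1506, 0.0123]] [ 0.005 -0.022  0.01 ]
scene 0.61 ((5.105743408203125, 151.11094665527344), (150.4160614013672, 91.1583251953125), 89.30635833740234) [[-0.0389, 0.0783, 0.005], [-0.0007, 0.1502, 0.0084], [0.0402, 0.2243, 0.0125]] [-0.002 -0.004  0.009]
0.245 [ 0.151  0.013 -0.566  0.     2.751 -0.002]
0.235 [-0.034  0.013 -0.491  0.     2.751 -0.002]
0.19 [-0.868  0.013 -0.154  0.     2.751 -0.002]
0.15 [-1.61   0.014  0.146  0.     2.751 -0.002]
```

```bash
python3 -m pendant '[[0.15,0.01,-0.2,0,0.9,0,0.1],[0.15,0.01,-0.4,0,1.8,0,0.1],[0.15,0.01,-0.56,0,2.75,0,0.1],[0.15,0.01,-0.56,0,2.75,0,0.1],[0.02,0.01,-0.51,0,2.75,0,0.1],[-0.09,0.01,-0.47,0,2.75,0,0.1],[-0.2,0.01,-0.42,0,2.75,0,0.1],[-0.31,0.01,-0.38,0,2.75,0,0.1],[-0.42,0.01,-0.33,0,2.75,0,0.1],[-0.53,0.01,-0.29,0,2.75,0,0.1]]'
python3 - <<'E'
from h import *
np.set_printoptions(precision=3,suppress=True)
phone(); print(push(.15),push(.165))
E
```

```text
clock: 23.95
position: [0.5771, -0.1071, 0.1139]
ee_rot: [0.682, 0.706, 0.133, -0.137]
ft_force: [-0.3, 0.3, -1.3]
grip_width: 0.55
grasp_force: 0.1Traceback (most recent call last):
  File "<stdin>", line 3, in <module>
  File "h.py", line 34, in phone
    print(k,round(r[0],2),cv2.minAreaRect((P[:,:2]*1000).astype(np.float32)),np.percentile(P,[1,50,99],axis=0).round(4).tolist(),np.linalg.lstsq(A,P[:,2],rcond=None)[0].round(4))
                                                                             ~~~~~~~~~~~~~^^^^^^^^^^^^^^^^^^^^
    return _quantile_unchecked(
        a, q, axis, out, overwrite_input, method, keepdims, weights)
    return _ureduce(a,
                    func=_quantile_ureduce_func,
    ...<5 lines>...
                    overwrite_input=overwrite_input,
                    method=method)
    r = func(a, **kwargs)
    result = _quantile(arr,
                       quantiles=q,
    ...<2 lines>...
                       out=out,
                       weights=wgt)
    slices_having_nans = np.isnan(arr[-1, ...])
                                  ~~~^^^^^^^^^
IndexError: index -1 is out of bounds for axis 0 with size 0
```

```bash
python3 - <<'E'
from h import *
np.set_printoptions(precision=3,suppress=True)
phone(('scene',)); print(push(.15),push(.165),push(.2))
p,d,c=snap('top','t7.png'); print([(t['p'],t['box']) for t in manip.trace('phone','top')])
E
```

```text
scene 0.95 ((4.740814208984375, 131.90988159179688), (151.65357971191406, 91.49226379394531), 89.71686553955078) [[-0.0388, 0.0588, 0.0049], [-0.001, 0.1296, 0.0084], [0.0395, 0.2048, 0.0123]] [-0.003 -0.004  0.009]
[-1.16   0.004  0.001  0.002 -0.    -0.006] [-0.86   0.004  0.001  0.002 -0.    -0.006] [-0.16   0.004  0.001  0.002 -0.    -0.006]
[(0.68, [359.4, 260.2, 391.2, 298.1])]
```

```bash
python3 -m pendant '[[-0.1,0,0,0,0,0,0.1],[-0.2,0,0,0,0,0,0.1],[-0.3,0,0,0,0,0,0.1],[-0.4,0,0,0,0,0,0.1],[-0.5,0,0,0,0,0,0.1],[-0.6,0,0,0,0,0,0.1],[-0.7,0,0,0,0,0,0.1],[-0.8,0,0,0,0,0,0.1],[-0.9,0,0,0,0,0,0.1],[-0.9,0,0,0,0,0,0.1]]'
python3 - <<'E'
from h import *
np.set_printoptions(precision=3,suppress=True)
phone(('scene',)); print(push(.15))
p,d,c=snap('top'); v,u=np.mgrid[:480,:640]; W=world(c,u.ravel(),v.ravel(),d.ravel()).reshape(480,640,3)
P=(W-rest)@np.c_[rx,up,n]; m=(abs(P[...,0])<.075)&(P[...,1]<.08)&(P[...,1]>-.03)
for a in range(-10,60,4):
    k=m&(P[...,1]*1000>=a)&(P[...,1]*1000<a+4)&(abs(P[...,0])<.02); print(a,np.median(P[k][:,2]).round(4),end='; ')
E
```

```text
clock: 25.5
position: [0.5783, -0.1491, 0.0969]
ee_rot: [0.683, 0.705, 0.132, -0.137]
ft_force: [0.1, 0.4, 1.1]
grip_width: 0.554
grasp_force: 0.0
scene 0.61 ((4.908149719238281, 87.19134521484375), (92.43675994873047, 150.29684448242188), 0.14128953218460083) [[-0.0392, 0.0144, 0.005], [-0.0009, 0.0852, 0.0084], [0.0395, 0.1597, 0.0122]] [-0.005 -0.004  0.009]
[-0.262  0.005 -0.001  0.001  0.001 -0.004]
-10 nan; -6 nan; -2 nan; 2 nan; 6 nan; 10 nan; 14 nan; 18 nan; 22 nan; 26 nan; 30 nan; 34 nan; 38 nan; 42 nan; 46 nan; 50 nan; 54 nan; 58 nan;
  return _methods._mean(a, axis=axis, dtype=dtype,
  ret = ret.dtype.type(ret / rcount)
```

```bash
python3 -m pendant '[[-0.03,0,0,0,0,0,0.1],[-0.06,0,0,0,0,0,0.1],[-0.09,0,0,0,0,0,0.1],[-0.11,0,0,0,0,0,0.1],[-0.13,0,0,0,0,0,0.1],[-0.15,0,0,0,0,0,0.1],[-0.17,0,0,0,0,0,0.1],[-0.18,0,0,0,0,0,0.1],[-0.19,0,0,0,0,0,0.1],[-0.2,0,0,0,0,0,0.1]]'
python3 - <<'E'
from h import *
np.set_printoptions(precision=3,suppress=True)
phone(('scene',)); print(push(.15), manip.get_obs()['ft_force']@up)
p,d,c=snap('scene'); cv2.imwrite('pics/s8.png',cv2.resize(p[230:370,300:480,::-1],(720,560),interpolation=cv2.INTER_CUBIC))
E
```

```text
clock: 26.9
position: [0.579, -0.1576, 0.0937]
ee_rot: [0.682, 0.706, 0.133, -0.137]
ft_force: [-0.0, 2.2, 5.0]
grip_width: 0.553
grasp_force: 2.4
scene 0.87 ((4.1580810546875, 78.69758605957031), (92.67852783203125, 150.0850372314453), 0.21571066975593567) [[-0.0393, 0.0058, 0.005], [-0.0006, 0.0766, 0.0083], [0.0397, 0.151, 0.0123]] [-0.002 -0.004  0.009]
[-0.067 -0.     0.004  0.004 -0.    -0.002] 2.976029273739649
```

View pics/s8.png

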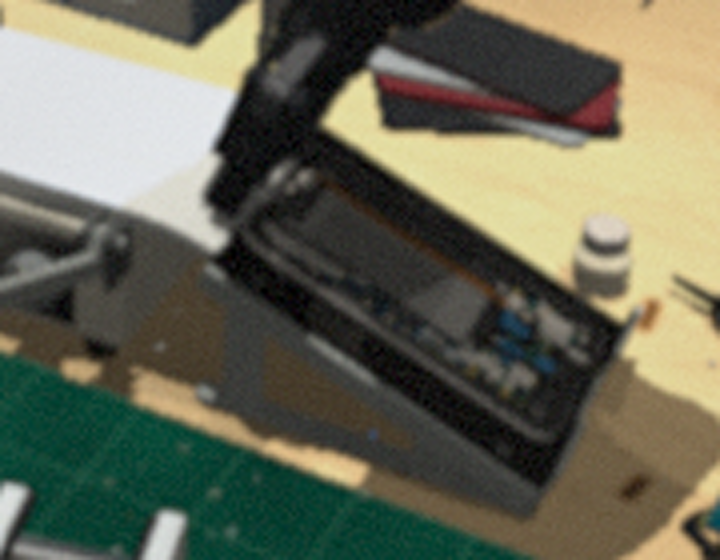

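```bash
python3 -m pendant '[[0,0,-0.02,0,0,0,0.1],[-0.01,0,-0.02,0,0,0,0.1],[-0.02,0,-0.02,0,0,0,0.1],[-0.03,0,-0.02,0,0,0,0.1],[-0.03,0,-0.02,0,0,0,0.1],[-0.04,0,-0.02,0,0,0,0.1],[-0.04,0,-0.02,0,0,0,0.1],[-0.05,0,-0.02,0,0,0,0.1],[-0.05,0,-0.02,0,0,0,0.1],[-0.05,0,-0.02,0,0,0,0.1]]'
python3 - <<'E'
from h import *
np.set_printoptions(precision=3,suppress=True)
f=manip.get_obs()['ft_force']; print(push(.15), f@up,f@n); phone(('scene',)); 
E
```

```text
clock: 28.3
position: [0.5789, -0.1605, 0.0935]
ee_rot: [0.682, 0.706, 0.133, -0.137]
ft_force: [0.4, 0.7, -0.6]
grip_width: 0.548
grasp_force: 0.0
[-0.012  0.003  0.021  0.002  0.001 -0.003] 0.44670966597772227 -0.7802414726750091
scene 0.73 ((4.785137176513672, 76.31646728515625), (90.86895751953125, 150.6500701904297), 0.7004161477088928) [[-0.0392, 0.0028, 0.0049], [-0.0011, 0.074, 0.0084], [0.0392, 0.1491, 0.0124]] [-0.002 -0.004  0.009]
```

```bash
python3 -m pendant '[[0,0,0,0,0,0,0.1],[-0.01,0,0,0,0,0,0.1],[-0.01,0,0,0,0,0,0.1],[-0.02,0,0,0,0,0,0.1],[-0.02,0,0,0,0,0,0.1],[-0.03,0,0,0,0,0,0.1],[-0.03,0,0,0,0,0,0.1],[-0.04,0,0,0,0,0,0.1],[-0.04,0,0,0,0,0,0.1],[-0.04,0,0,0,0,0,0.1]]'
python3 - <<'E'
from h import *
np.set_printoptions(precision=3,suppress=True)
f=manip.get_obs()['ft_force']; print(push(.15), f@up,f@n); phone(('scene',)); 
E
```

```text
clock: 29.65
position: [0.579, -0.1623, 0.0927]
ee_rot: [0.682, 0.706, 0.133, -0.137]
ft_force: [0.1, 1.5, 0.7]
grip_width: 0.549
grasp_force: 0.3
[ 0.027  0.003  0.021  0.002  0.001 -0.003] 1.6596486080278863 0.05615052903725781
scene 0.69 ((4.7509918212890625, 74.08953857421875), (91.73944091796875, 150.7130126953125), 0.16181932389736176) [[-0.0392, 0.0007, 0.0044], [-0.0012, 0.0717, 0.0084], [0.0395, 0.147, 0.0124]] [ 0.001 -0.004  0.009]
```

```bash
python3 -m pendant '[[0,0,0,0,0,0,0.1],[-0.01,0,0,0,0,0,0.1],[-0.01,0,0,0,0,0,0.1],[-0.02,0,0,0,0,0,0.1],[-0.02,0,0,0,0,0,0.1],[-0.03,0,0,0,0,0,0.1],[-0.03,0,0,0,0,0,0.1],[-0.04,0,0,0,0,0,0.1],[-0.04,0,0,0,0,0,0.1],[-0.04,0,0,0,0,0,0.1]]'
python3 - <<'E'
from h import *
np.set_printoptions(precision=3,suppress=True)
f=manip.get_obs()['ft_force']; print(push(.15), f@up,f@n); phone(('scene',)); 
E
```

```text
clock: 31.0
position: [0.579, -0.1624, 0.0925]
ee_rot: [0.682, 0.706, 0.133, -0.138]
ft_force: [-3.6, 6.5, 7.7]
grip_width: 0.548
grasp_force: 4.8
[ 0.031  0.003  0.019 -0.005 -0.014  0.006] 9.05138891667488 4.678313982906918
scene 0.7 ((0.6385231018066406, 81.77838134765625), (172.4379119873047, 116.2417221069336), 89.32333374023438) [[-0.0574, -0.0035, 0.003], [-0.042, 0.0624, 0.0038], [0.0579, 0.1614, 0.0157]] [ 0.007 -0.031  0.007]
```

The force is up to 9 N with no further motion, so the phone is against the lips. Backing off.

```bash
python3 -m pendant '[[0.05,0,0,0,0,0,0.1],[0.15,0,-0.02,0,0,0,0.1],[0.3,0,-0.1,0,0,0,0.1],[0.3,0,-0.6,0,0,0,0.1],[0.3,0,-1.4,0,0,0,0.1],[0.8,0,-2.4,0,0,0,0.1],[1.8,0,-3.2,0,0,0,0.1],[2.8,0,-3.5,0,0,0,0.1],[2.8,0,-3.5,0,0,0,0.1],[2.8,0,-3.5,0,0,0,0.1]]'
python3 - <<'E'
from h import *
np.set_printoptions(precision=3,suppress=True)
phone()
p,d,c=snap('scene','s9.png')
p,d,c=snap('wrist'); 
for t in ('driver',): 
    p,d,c=snap('top'); r=cloud(t,'top',d,c); print(t,r[0],r[2],np.percentile(r[1],[2,50,98],axis=0))
cv2.imwrite('pics/t9.png',cv2.resize(p[190:330,120:490,::-1],(800,303),interpolation=cv2.INTER_CUBIC))
E
```

```text
clock: 32.35
position: [0.5766, -0.1004, 0.3064]
ee_rot: [0.683, 0.706, 0.132, -0.137]
ft_force: [0.4, -0.7, -0.2]
grip_width: 0.552
grasp_force: 0.0
top 0.52 ((-32.13364791870117, 111.41656494140625), (67.63796997070312, 12.454691886901855), 89.74458312988281) [[-0.0384, 0.0801, 0.0041], [-0.0331, 0.1166, 0.0076], [-0.0259, 0.1434, 0.0128]] [-0.13   0.005  0.003]
scene 0.83 ((5.3790283203125, 73.85742950439453), (93.27674102783203, 153.17852783203125), 0.048058003187179565) [[-0.0394, 0.0005, 0.0041], [-0.0009, 0.0721, 0.0083], [0.0396, 0.1477, 0.0124]] [-0.001 -0.005  0.009]
driver 0.82 [134.2, 228.0, 210.5, 239.3] [[ 0.646  0.162 -0.001]
 [ 0.651  0.222  0.01 ]
 [ 0.659  0.288  0.015]]
```

View pics/t9.png

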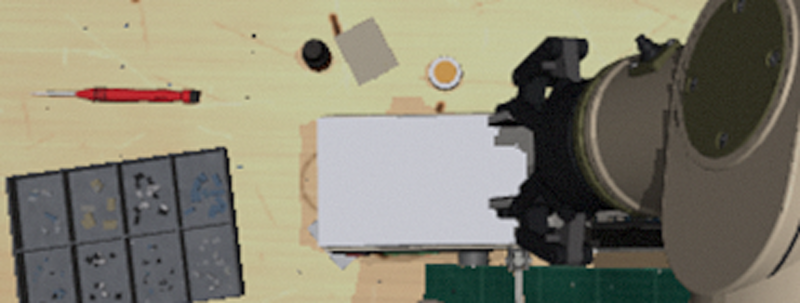

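View pics/s9.png

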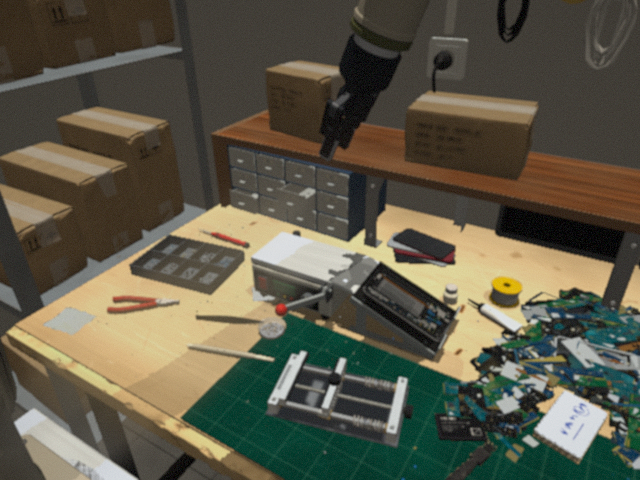

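The phone lies flat and square against the lips (scene 405,300). The bar is folded back with its knob at (281,310), the driver is flat on the bench (225,239), and the bystanders are in place.

```bash
python3 -c "
from workcell import manip
print(manip.hand_in())"
```

```text
the job is handed in; nothing more can be done
None
```

I've handed the job in: the stop bar is folded right back, the screwdriver lies flat on the bench, and the phone is flat, square and centred on the rest against both lips. The bystanders weren't touched, and it took about 33 s; no verdict came back.

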